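Transfer a hanging relay module over the end stops to the next rail

ROBOT

A 7-joint arm with a two-finger parallel gripper is mounted at the origin on the work surface. World frame = base frame: x ahead of the robot, y to its left, z up, the work surface at z = 0. Lengths are in m, angles in rad, forces in N, time in s.
With the tool pointing down it reaches from about 0.4 to 0.925 m from the base axis. Payload 5.6 kg.
Tool frame: the origin (TCP) lies on the centre line of the jaws, within the pads' length; the fingertips stand 17 mm ahead of it and the grasp point (between the pads) lies 2 mm behind it; z points along the fingers, y is the line along which they close (so a half turn about z gives the same grasp; the last joint's range is limited). The gripper opens to 85 mm and grips with 20 to 120 N. Pads are 22 mm wide; open, the fingers measure 114 mm over their backs; the gripper's body (76 mm by 85 mm) begins 54 mm behind the grasp point. The pads swing forward as they close: fully open they stand 13 mm farther back than shut.
Start: joints at [-1.367, 0.468, -0.012, 1.603, 0.006, 1.071, -0.056], TCP at [0.159, 0.63, 0.248] pointing down, gripper open.
Joint ranges: [-2.53, 2.53], [-0.31, 2.02], [-1.57, 1.55], [0.28, 2.44], [-1.29, 4.43], [0.15, 1.84], [-2.92, 2.92]. Speed limits (rad/s): [2.57, 2.57, 3.14, 3.14, 3.14, 3.14, 3.14].

INTERFACE

Orientations are given as a rotation vector (axis times angle).
In Python, from plant import bot gives the robot as it stands. The module is installed in compiled form; this text tells all that it offers. Calls block until the motion is done:
- bot.movep(position, orientation): joint-space move of the TCP to a pose.
- bot.servo_line(position, rotation=None, vel=0.15, contact_N=None): straight line of the TCP; rotation=None keeps the orientation; vel is the mean speed in m/s. With contact_N (N) it stops when the force on the tool has changed by that much, and returns True; else False.
- bot.move_joints(angles): joint-space move.
- bot.command_gripper(opening, strength=None): opening from 0.0 (shut) to 1.0 (fully open); strength is the grip in N (None keeps the last); returns when the fingers have stopped.
- bot.sleep(seconds).
- bot.ik(position, orientation): joint angles nearest the present ones, or None.
- bot.camera(name): name is "scene" or "top"; returns the picture (480x640x3 uint8, red, green, blue); there is no depth.
- bot.camera_model(name): a dict with "fov_y" (degrees; the focal length in pixels is half the picture's height over the tangent of half this angle, whatever the lens; pixels are square), "cx", "cy" (the principal point, pixels), "pose" (4x4, takes a point from camera to world coordinates). Camera axes: x right, y down, z forward; pixel columns grow to the right and rows downward; lengths in m; the calibration is good to about 2 mm. A picture is of the moment at which its call begins. camera_model takes no time and is no camera call.
A pose or a line that the arm cannot do raises bot.Unreachable and nothing moves.
- bot.finish_job(): hands the job in; it is judged then, once.
Readings, each from a call of its own:
- bot.current_clock(): time.
- bot.current_qpos(): joint angles.
- bot.current_qd(): joint speeds.
- bot.current_tau(): joint torques, N m.
- bot.current_ee_pos(): TCP position.
- bot.current_eef_rot(): TCP orientation.
- bot.current_force(): force on the tool from outside, world axes, zero at the start.
- bot.current_ft_torque(): the same for the moment, N m.
- bot.current_grip_width(): opening from 0.0 (shut) to 1.0 (fully open).
- bot.current_gripper_force(): force on a finger pad.
Only numpy, scipy, OpenCV 4.12 (cv2) and the standard library are available. Lean on these libraries where they do the work, as an engineer would, in place of code of your own. Each camera call takes 0.05 s, during which the arm holds its last target. There are 200 camera calls.

TASK

Two relay modules hang by closed eyes on two rails that face each other. Take the one with the tall body off its rail, over the end stop, and thread it over the other rail's end stop, so that it hangs freely on that rail at most 80 mm (centre to centre) from the short module without touching it. Feel for the stops rather than forcing it against the rails, do not drop it, and leave the short module hanging where it is.

Things in the scene. Friction and masses are not known exactly. Their poses are not given: they have to be found in the camera images.
- tall_tab (a point): Centre of the upright black grip tab, 12 x 26 x 52 mm (x, y, z), on top of the module with the tall grey box, the one to move, 140 to 280 g. Tab, eye and body are one rigid piece. z up, x along the rail (either way round). Hanging at rest, this point is 35 mm above the rail's top and 56 to 68 mm from rail_a or rail_b.
- tall_eye (a point): Centre of its closed rectangular eye, 54 mm below the tab centre; the rail runs through it along x. Frame 12 mm thick (x); opening 22 mm wide (y), 38 mm high; edges: upper 10 mm, lower 26 mm, sides 8 mm. Below hangs the grey box, 34 x 54 mm and 80 mm high. At rest the upper edge lies on the rail.
- short_tab (a point): Centre of the grip tab of the module with the short grey body (38 mm high, 140 g), otherwise the same as the tall one. It hangs on the other rail, 56 to 68 mm from rail_a or rail_b, and stays there.
- rail_a (a point): Point in the middle of the top face of rail A (right, negative y), at the front of its clamp post, 200 mm above the table. x: level along the rail to its free end, towards rail B; y across; z up. Fixed bar 14 mm wide, 10 mm high. Post fills x -40 to 0 and rises 25 mm above the rail; its foot, 12 mm thick, reaches x +30.
- rail_b (a point): The same on rail B (left, positive y; x points to its free end, towards rail A). Each bar is clamped at its own unmeasured reach e, 0 to 45 mm, which no reading gives. End stop: a lug on top of the bar, 14 mm wide and high, at x = 172+e to 180+e mm; the bar ends at x = 190+e.
- post_a: Clamp post of rail A, fixed; origin on the table under rail_a, same axes. A keeper strip 8 mm wide and 20 mm deep runs under each bar from the post to x = 152+e mm. Over it a module rises only 8 mm; in the 20 mm without strip before the stop, and beyond, it rises up to 28 mm and so clears the 14 mm stop.
- post_b: Clamp post of rail B, fixed; origin on the table under rail_b, same axes. A module raised 15 to 27 mm that comes in over the end stop is halted by the end of the keeper strip (its eye's lower edge bumps into it); there it can be lowered on the bar between stop and strip, and then slid further in.
Things that resemble listed ones, but are neither listed nor needed, are in the scene too. Leave any brown or orange look-alike of the part that bears short_tab alone.

How it is judged:
By the outcome, as a careful person would: the job done as asked, in the order asked, and still so for the second after the job is handed in, with the robot touching nothing.
It also fails if it takes over 51 s, if anything falls off the work surface, if the arm or the gripper's body presses on something with over 40 N, if the wrist force passes 120 N, or if a joint passes its speed limit or range.

## Working session

There is one attempt and no reset: what is moved stays moved. The work goes in short steps, each a Python script; the robot and the scene stay as the last script left them, time stands still between calls to the robot, and variables do not carry over. Pictures are saved under pics/ and viewed, at most 10 in all, crops included, and the job is handed in when it is done.

```bash
mkdir -p pics; python3 - <<'E'
from plant import bot
import cv2
for n in("scene","top"):
    cv2.imwrite(f"pics/{n}0.png",bot.camera(n)[:,:,::-1]); m=bot.camera_model(n); print(n,m)
print(bot.current_eef_rot(),bot.current_clock())
E
```

```text
scene {'fov_y': 51.08660026541335, 'cx': 327.912957347892, 'cy': 236.9484948888246, 'pose': array([[-0.81595398,  0.3665822 , -0.44703087,  0.83657635],
       [ 0.57800242,  0.53267667, -0.618198  ,  0.53285304],
       [ 0.01150254, -0.76280604, -0.64652505,  0.70295969],
       [ 0.        ,  0.        ,  0.        ,  1.        ]])}
top {'fov_y': 44.10597829826838, 'cx': 326.0036215513989, 'cy': 229.53275831937856, 'pose': array([[ 0.02733906, -0.99709597,  0.07107888,  0.35821752],
       [-0.99953808, -0.02632323,  0.01518951,  0.00651624],
       [-0.01327437, -0.07146131, -0.99735504,  1.44259152],
       [ 0.        ,  0.        ,  0.        ,  1.        ]])}
[-3.86781983e-01 -3.11760954e+00  2.62339721e-03] 0.1
```

View pics/scene0.png

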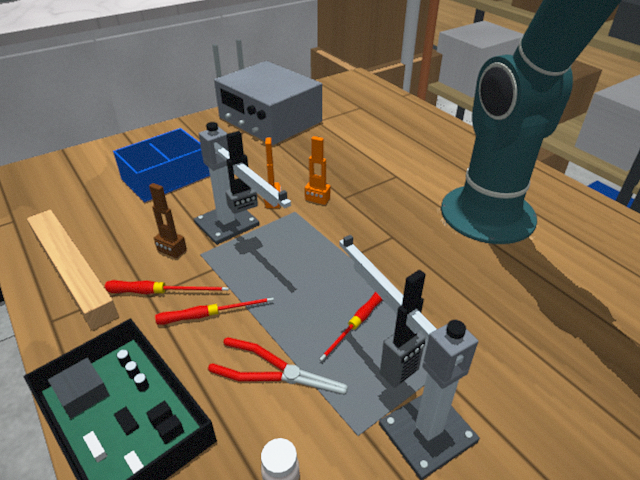

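View pics/top0.png

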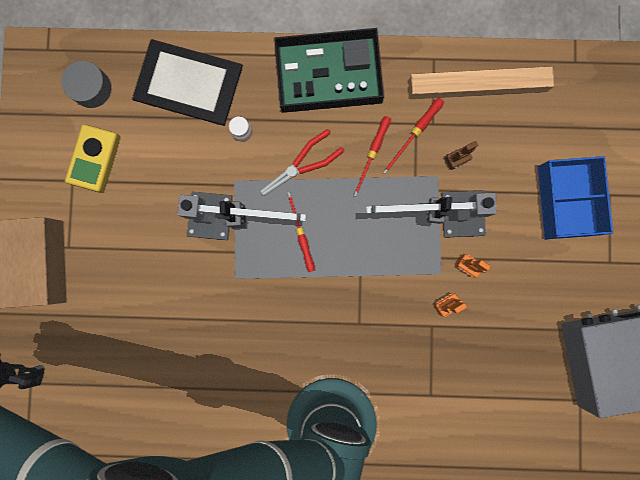

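The top view (left = +y) shows two rails. Rail B has a black-tabbed module at top (232,211), seen at scene (410,310). Rail A has one at top (437,208), seen at scene (237,170). The scene view shows the tall grey box on rail B and the short one on rail A. The brown part at scene (168,220) and the orange ones at (270,165) and (318,170) stand on the table, so they are decoys. Next I'll confirm this in an enlarged crop.

```bash
python3 - <<'E'
import cv2,numpy as np
s=cv2.imread("pics/scene0.png");t=cv2.imread("pics/top0.png")
r=lambda i,x,y,w,h:cv2.resize(i[y:y+h,x:x+w],(400,300),interpolation=cv2.INTER_CUBIC)
cv2.imwrite("pics/crop1.png",np.vstack([np.hstack([r(t,170,160,140,105),r(t,360,160,140,105)]),np.hstack([r(s,330,230,200,150),r(s,180,110,140,105)])]))
E
```

```text
(no output)
```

View pics/crop1.png

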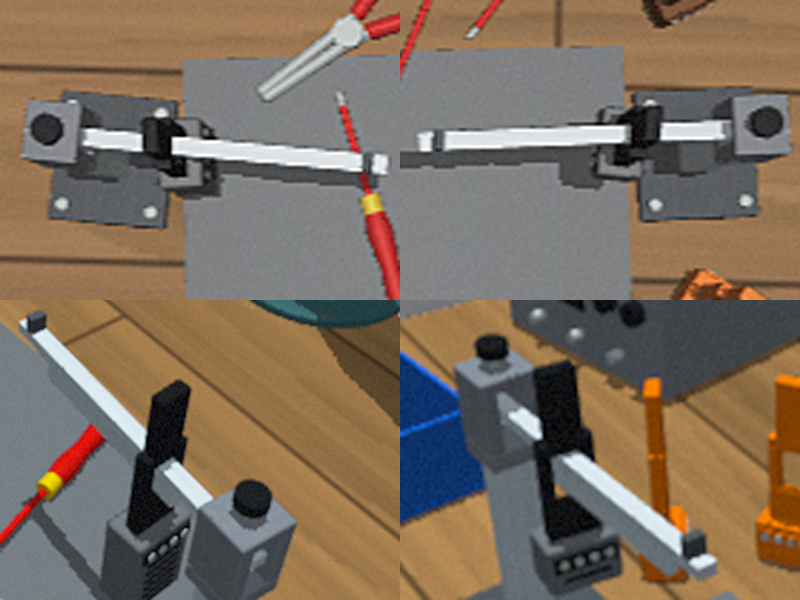

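The crop confirms it. The tall body is on rail B (scene 140,550 in the crop, tab at top ≈ (225,204)). The short one is on rail A (tab at top ≈ (446,204)). The end stops are at top ≈ (302,217) and (370,209). Next I'll measure rails, posts, stops and tabs.

```bash
cat > h.py <<'E'
import cv2,numpy as np
from plant import bot
def ray(n,px):
    m=bot.camera_model(n);f=240/np.tan(np.radians(m["fov_y"]/2));P=np.array(m["pose"])
    px=np.atleast_2d(px).astype(float)
    d=np.c_[(px[:,0]-m["cx"])/f,(px[:,1]-m["cy"])/f,np.ones(len(px))]@P[:3,:3].T
    return P[:3,3],d
def plane(n,px,z):
    o,d=ray(n,px); return o+d*((z-o[2])/d[:,2])[:,None]
E
python3 - <<'E'
from h import *
t=cv2.imread("pics/top0.png");s=cv2.imread("pics/scene0.png")
for nm,x0,x1 in(("B",180,320),("A",350,500)):
    R=t[185:240,x0:x1].astype(int)
    m=(R.min(2)>190)
    # keep big comps
    n,l,st,c=cv2.connectedComponentsWithStats(m.astype(np.uint8))
    m=np.isin(l,[i for i in range(1,n) if st[i,4]>=12]);
    px=np.argwhere(m)[:,::-1]+[x0,185]
    w=plane("top",px,.2)
    vx,vy,cx,cy=cv2.fitLine(w[:,:2].astype(np.float32),cv2.DIST_HUBER,0,.01,.01).ravel()
    d=np.array([vx,vy])*(np.sign(-vy) if nm=="B" else np.sign(vy)); c0=np.array([cx,cy])
    u=(w[:,:2]-c0)@d; v=(w[:,:2]-c0)@[-d[1],d[0]]
    print(nm,"dir",d,"c",c0,"u",u.min(),u.max(),"v",np.percentile(v,[2,50,98]))
    print(" start",c0+d*u.min(),"end",c0+d*u.max(),"comps",[(st[i].tolist()) for i in range(1,n) if st[i,4]>=12])
    h=np.histogram(u-u.min(),bins=np.arange(0,.25,.004))[0];print(h)
    # dark tab pixels
    k=(R.max(2)<45); n,l,st,c=cv2.connectedComponentsWithStats(k.astype(np.uint8))
    for i in range(1,n):
        if st[i,4]>15: print(" dark",st[i]+[x0,185,0,0,0],c[i]+[x0,185], plane("top",c[i]+[x0,185],.261)[0])
# ascii min-channel brightness along tabs
print(t[196:218,216:242].max(2)); print(t[196:218,432:458].max(2))
E
```

```text
B dir [-0.06511045 -0.9978781 ] c [0.4805772  0.20791623] u -0.08714722220582181 0.13776732411191564 v [-0.00608262  0.00014343  0.04797111]
 start [0.4862514  0.29487853] end [0.47160711 0.07044124] comps [[83, 0, 13, 9, 15], [19, 20, 21, 8, 113], [50, 23, 67, 12, 396], [121, 29, 5, 7, 26]]
[10 11  9 11 12 12 12 11  9 11  5  0  0  0  0  0  6 11 11 11 12 12 12 11
 11 10 11 11 12 12 12 11 12 13 13 13 14 14 15 12 12 11 11 10 11 11 12 12
 12 11 11  5  0  1 11 12  2  0  0  0  0  0]
 dark [186 200   6  11  20] [189.2 205.7] [0.48321239 0.30096365 0.261     ]
 dark [220 201  15  21 159] [227.80503145 210.66666667] [0.47520037 0.22275504 0.261     ]
 dark [240 216   6   9  27] [242.96296296 219.22222222] [0.45875789 0.19161261 0.261     ]
A dir [-0.06446307  0.9979201 ] c [ 0.49901655 -0.16558842] u -0.11651758944791779 0.1080199600636147 v [-6.00111125e-03  1.84701825e-05  6.07604127e-03]
 start [ 0.50652763 -0.28186367] end [ 0.49205325 -0.05779313] comps [[26, 19, 63, 8, 377], [101, 18, 23, 6, 121], [16, 21, 5, 7, 26]]
[ 5  8 11 12 12 12 12 12 12 12 11  2  0  0  0  0  0  0  9 12 11 10 11
[... 4406 characters left out ...]
46  54  66
   60  65  62  54  56  60  55  68]
 [ 82  77  73  39  20  28  27  31  39  54  60  56  47  50  55  67  65  59
   65  60  62  56  56  60  52  65]
 [ 74  87  61  29   8  30  26  18  47  57  57  54  56  55  53  63  57  59
   57  58  58  57  61  56  59  65]
 [ 75  84  61  26  22  12  14  24  35  52  60  61  59  60  50  59  58  64
   62  62  61  54  63  58  57  67]
 [ 74  81  67  24  29  29  21  25  26  14   7  10  19  36  47  54  56  57
   63  60  63  62  59  65  58  68]
 [ 72  84  59  14  17  23  18  14  25   0  57  78  55  78 107 104  85  61
   58  57  58  55  62  61  62  62]
 [109  72  53   0   0   7   5   5  49  72 117 139  91  86 114 100  87  50
   61  62  58  55  58  60  59  61]]
```

```bash
python3 - <<'E'
from h import *
t=cv2.imread("pics/top0.png")
for nm,x0,x1,tab in(("B",180,320,(222,206.6)),("A",350,500,(448.1,202.7))):
    R=t[185:240,x0:x1]
    n,l,st,c=cv2.connectedComponentsWithStats((R.min(2)>190).astype(np.uint8))
    px=np.argwhere(np.isin(l,[i for i in range(1,n) if st[i,4]>=20]))[:,::-1]+[x0,185]
    w=plane("top",px,.2)[:,:2]
    vx,vy,cx,cy=cv2.fitLine(w.astype(np.float32),cv2.DIST_L2,0,.01,.01).ravel()
    d=np.array([vx,vy])*(np.sign(-vy) if nm=="B" else np.sign(vy)); c0=np.array([cx,cy]);nn=np.array([-d[1],d[0]])
    u=(w-c0)@d;o=c0+d*(u.min()-.001)
    T=plane("top",tab,.261)[0,:2]-o
    print(nm,"o",o.round(4),"d",d.round(4),"len",round(np.ptp(u)+.002,4),"tab s",T@d,"v",T@nn, "tabxy",T+o)
    # cross-check in scene: project rail origin, tab top centre, stop
    m=bot.camera_model("scene");f=240/np.tan(np.radians(m["fov_y"]/2));P=np.linalg.inv(m["pose"])
    for lab,s,z in(("tabtop",T@d,.261),("org",0,.2),("end",np.ptp(u)+.002,.2)):
        q=P@np.r_[o+d*s,z,1];print(lab,(f*q[:2]/q[2]+[m["cx"],m["cy"]]).round(1))
E
```

```text
B o [0.4863 0.2959] d [-0.0655 -0.9979] len 0.2269 tab s 0.061186298375813054 v 0.0007891394394184974 tabxy [0.4831048  0.23476818]
tabtop [417.2 275.7]
org [442.2 340.1]
end [343.6 238.9]
A o [ 0.5066 -0.2829] d [-0.0645  0.9979] len 0.2265 tab s 0.06474388571664805 v -0.00025855062570297963 tabxy [ 0.50267652 -0.2182357 ]
tabtop [234.9 133.4]
org [221.  148.6]
end [289.  203.2]
```

```bash
cat >> h.py <<'E'
from scipy.spatial.transform import Rotation as Ro
def unit(a): a=np.array(a,float); return a/np.linalg.norm(a)
oB,dB=np.array([.4863,.2959]),unit([-.0655,-.9979]); oA,dA=np.array([.5066,-.2829]),unit([-.0645,.9979])
def rot(y):
    y=np.r_[y,0];z=np.array([0,0,-1.]);return Ro.from_matrix(np.c_[np.cross(y,z),y,z]).as_rotvec()
rB,rA=rot(-dB),rot(dA)
def B(s,z,v=0): return np.r_[oB+dB*s+v*np.array([-dB[1],dB[0]]),z]
def A(s,z,v=0): return np.r_[oA+dA*s+v*np.array([-dA[1],dA[0]]),z]
def snap(n,f): cv2.imwrite("pics/"+f,bot.camera(n)[:,:,::-1])
def st(l=""):
    p=np.array(bot.current_ee_pos());F=np.array(bot.current_force())
    print(l,"t",round(bot.current_clock(),2),"p",p.round(4),"sB",round((p[:2]-oB)@dB,4),"sA",round((p[:2]-oA)@dA,4),"F",F.round(2),"w",round(bot.current_grip_width(),3))
E
python3 - <<'E'
from h import *
for p,r in((B(.061,.34),rB),(B(.26,.25),rB),(A(.26,.25),rA),(A(.13,.23),rA)): print(np.round(bot.ik(p,r),2))
bot.servo_line([.159,.63,.34],vel=.3)
bot.movep(B(.061,.34),rB); bot.command_gripper(.5,60); st("above")
print(bot.servo_line(B(.061,.233),vel=.12,contact_N=6)); st("down"); snap("scene","s1.png"); snap("top","t1.png")
s=cv2.imread("pics/s1.png")[180:360,320:560];t=cv2.imread("pics/t1.png")[160:260,160:320]
cv2.imwrite("pics/c2.png",np.hstack([cv2.resize(s,(400,300)),cv2.resize(t,(400,300))]))
E
```

```text
[-0.7   0.19  0.22  1.78 -0.04  1.18  1.03]
[-0.62  0.16  0.53  2.05 -0.1   0.95  1.46]
[-0.57  0.21  0.64  2.02 -0.15  0.96  1.77]
[-0.43  0.33  0.81  1.97 -0.29  0.95  2.16]
above t 2.9 p [0.4823 0.2351 0.34  ] sB 0.0609 sA 0.5185 F [-0.39 -0.27 -0.18] w 0.497
False
down t 3.94 p [0.4828 0.2353 0.2337] sB 0.0607 sA 0.5186 F [-0.05 -0.37  0.6 ] w 0.495
```

View pics/c2.png

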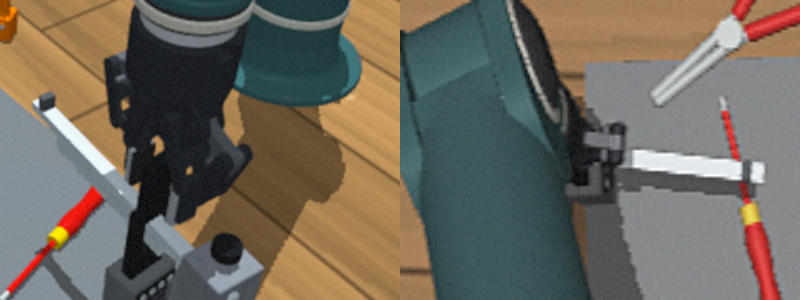

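The fingers straddle the tab along the rail, at crop (155,170). Next: grip, raise 4 mm, slide to the stop by feel.

```bash
python3 - <<'E'
from h import *
bot.command_gripper(0,70); st("grip"); print(bot.current_gripper_force())
print(bot.servo_line(B(.061,.237),vel=.03,contact_N=8)); st("up4"); bot.sleep(.2); st()
print(bot.servo_line(B(.175,.237),vel=.09,contact_N=5)); st("slide")
E
```

```text
grip t 4.42 p [0.4825 0.2349 0.2335] sB 0.0611 sA 0.5183 F [-1.62 -1.69  3.15] w 0.133
68.78715991973877
False
up4 t 4.7 p [0.4822 0.2352 0.2369] sB 0.0609 sA 0.5186 F [ 0.5  -0.12 -1.24] w 0.133
 t 4.9 p [0.4821 0.235  0.2368] sB 0.061 sA 0.5184 F [-0.35 -0.75 -2.41] w 0.13
False
slide t 6.32 p [0.4749 0.122  0.237 ] sB 0.1743 sA 0.4061 F [ 0.78  0.04 -1.9 ] w 0.13
```

```bash
python3 - <<'E'
from h import *
hit=bot.servo_line(B(.215,.237),vel=.03,contact_N=5); st(f"stop {hit}")
if hit:
    p=np.array(bot.current_ee_pos()); s=(p[:2]-oB)@dB
    bot.servo_line(B(s-.0045,.237),vel=.03); st("back")
    h=bot.servo_line(B(s-.0045,.2545),vel=.03,contact_N=5); st(f"raise {h}")
E
```

```text
stop True t 7.26 p [0.4726 0.0921 0.2367] sB 0.2043 sA 0.3764 F [ 0.64  1.76 -0.35] w 0.134
back t 7.57 p [0.4731 0.0966 0.2368] sB 0.1997 sA 0.3809 F [ 0.6  -0.61 -1.63] w 0.132
raise False t 8.3 p [0.4731 0.0966 0.2545] sB 0.1998 sA 0.3808 F [ 0.65 -0.16 -1.87] w 0.132
```

```bash
python3 - <<'E'
from h import *
h=bot.servo_line(B(.262,.2545),vel=.06,contact_N=5); st(f"out {h}")
if not h:
    h=bot.servo_line(A(.262,.2545),rA,vel=.06,contact_N=6); st(f"toA {h}"); snap("scene","s3.png"); snap("top","t3.png")
    s=cv2.imread("pics/s3.png")[120:300,200:440];t=cv2.imread("pics/t3.png")[150:270,290:450]
    cv2.imwrite("pics/c3.png",np.hstack([cv2.resize(s,(400,300)),cv2.resize(t,(400,300))]))
E
```

```text
out False t 9.48 p [0.4692 0.0349 0.2545] sB 0.2616 sA 0.3196 F [ 0.39 -0.42 -1.51] w 0.134
toA False t 10.62 p [ 0.4896 -0.0211  0.2544] sB 0.3161 sA 0.2624 F [-0.5   0.2  -1.54] w 0.131
```

View pics/c3.png

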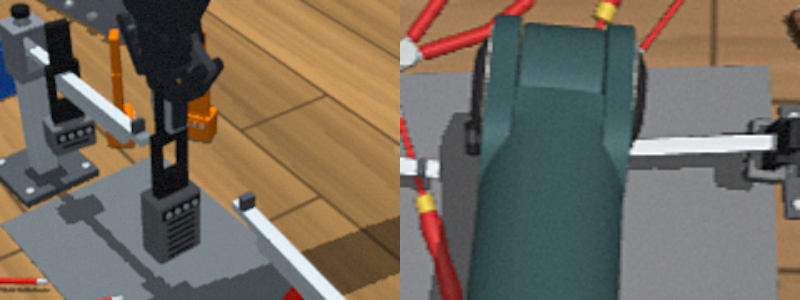

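The module hangs upright in the grip, its eye open at crop (168,150), just ahead of rail A's end at (140,130). Next I'll thread it in by feel.

```bash
python3 - <<'E'
from h import *
h=bot.servo_line(A(.208,.2545),vel=.05,contact_N=4); st(f"in {h}")
if not h:
    h=bot.servo_line(A(.180,.2545),vel=.025,contact_N=5); st(f"strip {h}")
    snap("scene","s4.png"); snap("top","t4.png")
E
```

```text
in False t 11.96 p [ 0.4932 -0.0749  0.2545] sB 0.3696 sA 0.2084 F [ 0.45  0.47 -1.66] w 0.131
strip True t 12.7 p [ 0.4939 -0.0926  0.2541] sB 0.3872 sA 0.1907 F [ 0.01  0.54 -0.83] w 0.13
```

```bash
python3 - <<'E'
from h import *
bot.servo_line(A(.1953,.2545),vel=.03); st("back")
h=bot.servo_line(A(.1953,.2375),vel=.03,contact_N=4); st(f"lower {h}")
if not h:
    h=bot.servo_line(A(.175,.2375),vel=.03,contact_N=4); st(f"slide {h}")
    if not h:
        h=bot.servo_line(A(.130,.2375),vel=.06,contact_N=4); st(f"slide2 {h}")
        snap("scene","s5.png"); snap("top","t5.png")
        s=cv2.imread("pics/s5.png")[100:250,170:370];t=cv2.imread("pics/t5.png")[150:270,350:510]
        cv2.imwrite("pics/c5.png",np.hstack([cv2.resize(s,(400,300)),cv2.resize(t,(400,300))]))
E
```

```text
back t 13.1 p [ 0.4939 -0.0878  0.2543] sB 0.3824 sA 0.1955 F [ 0.12 -0.29 -1.22] w 0.13
lower False t 13.82 p [ 0.4941 -0.088   0.2375] sB 0.3826 sA 0.1953 F [ 0.5   0.16 -1.89] w 0.129
slide False t 14.64 p [ 0.4953 -0.1081  0.2375] sB 0.4026 sA 0.1751 F [ 0.2  -1.26 -1.72] w 0.133
slide2 False t 15.54 p [ 0.4982 -0.1528  0.2374] sB 0.447 sA 0.1304 F [-0.44 -0.35 -1.68] w 0.129
```

View pics/c5.png

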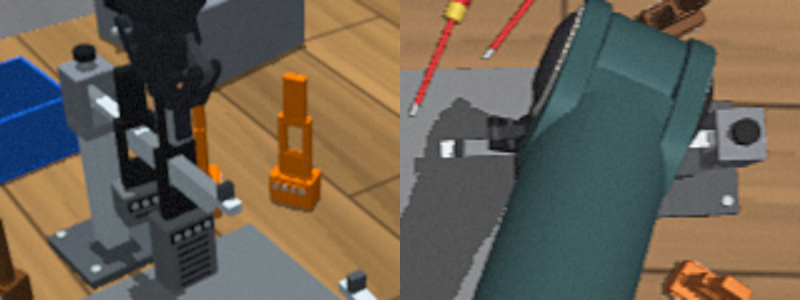

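The module is on rail A, about 65 mm from the short one. Next: set it down and release.

```bash
python3 - <<'E'
from h import *
h=bot.servo_line(A(.130,.2325),vel=.015,contact_N=2.5); st(f"set {h}")
bot.command_gripper(.4); st("open")
h=bot.servo_line(A(.130,.30),vel=.08,contact_N=6); st(f"up {h}")
if not h:
    bot.servo_line(A(.130,.38),vel=.2); bot.servo_line([.33,.1,.42],vel=.25); st("away")
    bot.sleep(.5); snap("scene","s6.png"); snap("top","t6.png")
    s=cv2.imread("pics/s6.png")[100:250,170:370];t=cv2.imread("pics/t6.png")[150:270,350:510]
    cv2.imwrite("pics/c6.png",np.hstack([cv2.resize(s,(400,300)),cv2.resize(t,(400,300))]))
E
```

```text
set True t 15.97 p [ 0.4984 -0.1529  0.2335] sB 0.4471 sA 0.1302 F [-1.74  0.43  4.36] w 0.135
open t 16.32 p [ 0.4975 -0.1528  0.2325] sB 0.447 sA 0.1304 F [-0.61  0.14 -0.3 ] w 0.401
up False t 17.32 p [ 0.4979 -0.153   0.2995] sB 0.4472 sA 0.1301 F [ 0.53  0.25 -0.36] w 0.399
away t 19.24 p [0.3303 0.0992 0.4196] sB 0.2065 sA 0.3926 F [ 0.49 -0.63  0.26] w 0.396
```

View pics/c6.png

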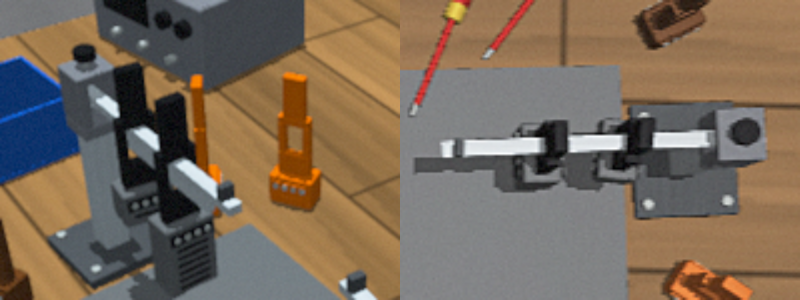

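Both modules hang apart on rail A. The tab tops are at crop x≈557 and 642, about 34 px or 67 mm apart, and the short module hasn't moved.

```bash
python3 -c "
from plant import bot
print(bot.finish_job())"
```

```text
the job is handed in; nothing more can be done
None
```

The tall module now hangs freely on rail A, about 67 mm from the short module, which has not moved; the job was handed in at about 20 s of the 51 s allowed.

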